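# Set two drained tube racks back on their feet

### The arm

A 6-joint arm with a two-finger parallel gripper is mounted at the origin on the work surface. World frame = base frame: x ahead of the robot, y to its left, z up, the work surface at z = 0. Lengths are in m, angles in degrees, forces in N, time in s.
With the tool pointing down it reaches from about 0.25 to 0.725 m from the base axis. Payload 9.7 kg.
Tool frame: the origin (TCP) lies on the centre line of the jaws, within the pads' length; the fingertips stand 14 mm ahead of it and the grasp point (between the pads) lies 5 mm behind it; z points along the fingers, y is the line along which they close (so a half turn about z gives the same grasp; the last joint's range is limited). The gripper opens to 85 mm and grips with 20 to 120 N. Pads are 22 mm wide; open, the fingers measure 114 mm over their backs; the gripper's body (76 mm by 85 mm) begins 54 mm behind the grasp point. The pads swing forward as they close: fully open they stand 13 mm farther back than shut.
Start: joints at [-75.401, 4.979, 10.078, 95.1, 0, 90], TCP at [0.139, -0.532, 0.245] pointing down, gripper open.
Joint ranges: [-179.16, 179.16], [-48.56, 103.87], [-65.8, 70.77], [-126.05, 130.52], [-82.76, 87.17], [-180, 180]. Speed limits (degrees/s): [127.2, 127.2, 147.25, 180, 180, 180].

### API

Orientations are given as [roll, pitch, yaw] about the fixed x, y, z axes, in that order (R = Rz(yaw) Ry(pitch) Rx(roll)).
In Python, from workcell import bot, camera, get_calibration, ticket gives the robot as it stands. The module is installed in compiled form; this text tells all that it offers.
- The arm moves only by the tool send_rows, never from a script. Its arguments are lists of equal length, an entry for each row: "linear": the shift along the tool's x, y, z in m, a list of three; "twist": the turn, a rotation vector about the tool's x, y, z in units of 10 degrees (1.0 is 10 degrees), a list of three; "gripper": the opening in per cent of the stroke, from 0 (shut) to 100 (fully open). In form: {"linear": [[x, y, z], ...], "twist": [[wx, wy, wz], ...], "gripper": [gripper, ...]}. A call has 1 to 8 rows; each row shifts and turns the commanded pose from where the row before left it, along the tool's axes as they then stand; what a row does not reach is not made up. A row lasts 1/8 s, in which the tool goes at most 62.5 mm and 10.7 degrees, less where a joint would pass 70% of its speed; a pose out of reach is approached as far as the arm can. A call with a gripper value outside its range is refused whole. The fingers move at their own pace and stop on an object; "grip_force" is the grip in N (left out, the last holds). Time passes only in rows, so rows that do not move let the fingers close. It gives the time, the measured TCP pose, the force, the opening and the grip force at its end, in the units of the state.
- bot.get_obs(): the state, without advancing time (a new reading comes with each control period).
- camera(name): name is "scene" or "top" or "wrist"; returns the picture (420x560x3 uint8, red, green, blue); there is no depth.
- get_calibration(name): a dict with "fx", "fy", "cx", "cy" (pixels), "k1" (the pictures are not rectified: a ray, as slopes to the right and down, at radius r is drawn at 1 + k1 r^2 times it, then the intrinsics apply), "origin" and "orientation" of the camera in the world; the wrist camera has in their place "hand_eye" (4x4, takes a point from camera to tool coordinates, whose origin is the TCP and whose axes are the flange's). Camera axes: x right, y down, z forward; pixel columns grow to the right and rows downward; lengths in m; the calibration is good to about 2 mm. A picture is of the moment at which its call begins: read the wrist's pose just before it. get_calibration takes no time and is no camera call.
- ticket.job_done(): hands the job in; it is judged then, once.
The state is a dict: "time": time; "q": joint angles; "qd": joint speeds; "joint_efforts": joint torques, N m; "ee_pos": TCP position; "tcp_rot": TCP orientation; "wrist_force": force on the tool from outside, world axes, zero at the start; "torque": the same for the moment, N m; "opening": finger opening in m; "grasp_force": force on a finger pad.
Only numpy, scipy, OpenCV 4.12 (cv2) and the standard library are available. Lean on these libraries where they do the work, as an engineer would, in place of code of your own. Each camera call takes 0.05 s, during which the arm holds its last target. There are 200 camera calls.

### The job

Two empty white tube racks have been left lying on their long sides to drain. Tip each one back onto its rubber feet, holes up, where it lies, by gently pushing it over with the fingertips; do not grip, lift or shove either rack along the bench. Leave everything else on the bench standing where it is.

Things in the scene. Friction and masses are not known exactly. Their poses are not given: they have to be found in the camera images.
- long_rack: the longer, larger white tube rack, 160 mm long (x), 96 mm wide (y), 60 mm from its 4 black rubber feet (16 mm square, 6 mm tall) to its top face of square holes (too small for a fingertip). Origin: centre of underside, in the feet's plane; z: feet to holed top. At the start on its side, -y down, z level, 96 mm high on a 60 mm deep footprint. 196-392 g.
- long_rack_push (a point): point on the outer surface of the holed top face of long_rack, middle of its length, 12 mm below the long edge that is uppermost at the start: a level push here towards the feet (along the rack's -z) with the fingertips tips it onto its feet and hardly slides it; past about 0.56 rad it falls the rest of the way by itself
- long_rack_foot_edge (a point): middle of the long edge of long_rack between the side it lies on and its feet; on the bench at the start, and the line about which it tips
- long_rack_mouth_edge (a point): middle of the long edge of long_rack between the side it lies on and its holed top; on the bench at the start
- short_rack: the shorter, smaller white tube rack, 110 mm long (x), 80 mm wide (y), 50 mm from its 4 black rubber feet (16 mm square, 6 mm tall) to its top face of square holes (too small for a fingertip). Origin: centre of underside, in the feet's plane; z: feet to holed top. At the start on its side, -y down, z level, 80 mm high on a 50 mm deep footprint. 126-252 g.
- short_rack_push (a point): point on the outer surface of the holed top face of short_rack, middle of its length, 12 mm below the long edge that is uppermost at the start: a level push here towards the feet (along the rack's -z) with the fingertips tips it onto its feet and hardly slides it; past about 0.56 rad it falls the rest of the way by itself
- short_rack_foot_edge (a point): middle of the long edge of short_rack between the side it lies on and its feet; on the bench at the start, and the line about which it tips
- short_rack_mouth_edge (a point): middle of the long edge of short_rack between the side it lies on and its holed top; on the bench at the start
- vial: capped glass vial, bystander, 26 mm across and 55 mm tall, standing between the two places of the racks; origin at the centre of its underside
- reagent_bottle: clear bottle with a blue cap, bystander, 72 mm across and 150 mm tall, behind the racks; origin at the centre of its underside
- tip_box: closed pipette-tip box, grey with a clear lid, bystander, about 88 x 128 x 70 mm tall; origin at the centre of its underside
- full_rack: blue block rack full of capped tubes, already on its base, bystander, 60 x 160 mm, 87 mm tall over the caps; origin at the centre of its underside
- beaker: empty glass beaker, bystander, 70 mm across and 85 mm tall, far left; origin at the centre of its underside
- weigh_dish: small white dish, bystander, 60 mm across and 25 mm tall, nearest the robot; origin at the centre of its underside
- pipette: grey hand pipette lying flat, bystander, about 245 mm long and 22 mm thick, far right; origin on the bench under the middle of its body
Mind the look-alikes: they are no part of the job. Leave any orange look-alike of the short_rack alone.

How it is judged:
By the outcome, as a careful person would: the job done as asked, in the order asked, and still so for the second after the job is handed in, with the robot touching nothing.
It also fails if it takes over 58 s, if anything falls off the work surface, if the arm or the gripper's body presses on something with over 40 N, if the wrist force passes 120 N, or if a joint passes its speed limit or range.

## Working session

There is one attempt and no reset: what is moved stays moved. The work goes in short steps, Python scripts to look and compute and a tool call to move; the robot and the scene stay as the last step left them, time stands still between calls to the robot, and variables do not carry over. Pictures are saved under pics/ and viewed, at most 10 in all, crops included, and the job is handed in when it is done.

Besides the shell and the picture viewer there is one more tool, called after "Call:" by a JSON object that holds its "fn" and its "kwargs", one argument or row to a line. send_rows: Moves the arm, as the interface text tells. Its arguments: {"type":"object","properties":{"linear":{"type":"array"},"twist":{"type":"array"},"gripper":{"type":"array"},"grip_force":{"type":"number"}},"required":["linear","twist","gripper"]}

```bash
mkdir -p pics; python3 - <<'E'
from workcell import bot,camera,get_calibration
import cv2,numpy as np
o=bot.get_obs();print(o)
for n in("scene","top"):
    im=camera(n);cv2.imwrite(f"pics/{n}0.png",im[:,:,::-1]);print(n,get_calibration(n))
print(get_calibration("wrist"))
E
```

```text
{'time': 0.0, 'q': array([-7.54005260e+01,  5.01272001e+00,  1.00346693e+01,  9.50975941e+01,
        5.95480911e-04,  9.00013999e+01]), 'qd': array([-0.12204971,  0.00307438, -0.03743411, -0.0186755 ,  0.0392256 ,
       -0.08762106]), 'joint_efforts': array([-1.04218830e-04, -5.20390213e+01,  4.64799929e+01,  1.64374639e-02,
       -1.45422473e-05, -2.39188876e-05]), 'ee_pos': array([ 0.13858736, -0.53205392,  0.24456942]), 'tcp_rot': array([-1.79924355e+02, -5.93632128e-04,  1.45980733e+01]), 'wrist_force': array([ 0.82342656, -0.25969723,  0.03165453]), 'torque': array([ 0.04280731,  0.03491446, -0.02618688]), 'grasp_force': 0.0, 'opening': 0.08538901137892203}
scene {'fx': 472.2846347885948, 'fy': 472.2846347885948, 'cx': 281.86457117846965, 'cy': 205.56029769270356, 'k1': 0.02103757039667559, 'origin': array([ 1.34999143, -0.57606301,  0.80586684]), 'orientation': array([-127.15852898,   -0.24534607,   53.61503187])}
top {'fx': 545.0781510790418, 'fy': 545.0781510790418, 'cx': 288.7052068831103, 'cy': 212.6879769365085, 'k1': -0.0206026073499185, 'origin': array([0.36889182, 0.00773255, 1.48996292]), 'orientation': array([-172.28065382,   -0.62309675,  -89.418158  ])}
{'fx': 315.0906712228255, 'fy': 315.0906712228255, 'cx': 280.39306058393373, 'cy': 210.60805291907857, 'k1': 0.007939385596163076, 'hand_eye': array([[ 8.74529530e-05, -9.54589009e-01, -2.97925856e-01,
         7.64341732e-02],
       [ 9.99999986e-01,  1.25559002e-04, -1.08766295e-04,
        -4.70713528e-04],
       [ 1.41234383e-04, -2.97925843e-01,  9.54589007e-01,
        -1.29173292e-01],
       [ 0.00000000e+00,  0.00000000e+00,  0.00000000e+00,
         1.00000000e+00]])}
```

View pics/top0.png

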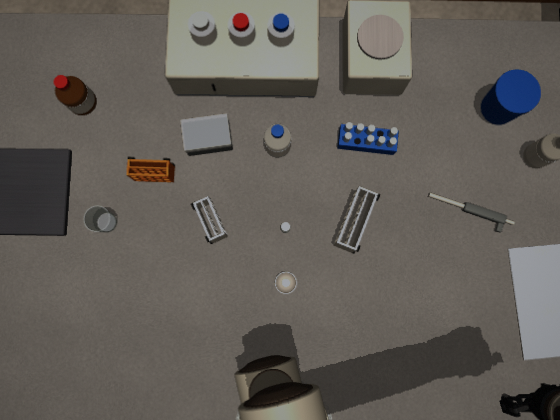

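View pics/scene0.png

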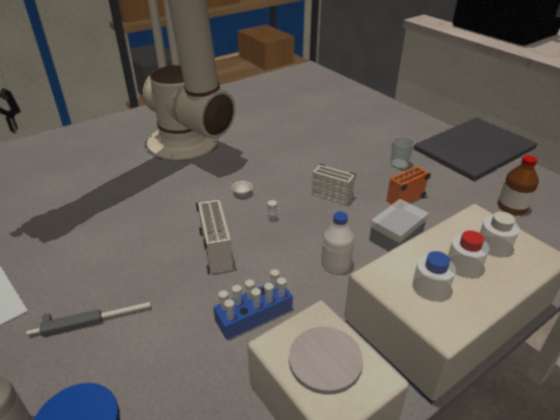

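The top view shows two white racks: short at about (209,219) and long at about (358,218). The orange look-alike at (150,170) is left alone, and the vial is at (286,227). In the scene view they are at (333,184) and (214,235). I'll enlarge both to tell the feet side from the holed side.

```bash
cat > h.py <<'E'
import numpy as np,cv2
from scipy.spatial.transform import Rotation as R
from workcell import get_calibration
def cam(n,obs=None):
    c=get_calibration(n)
    if n=="wrist":
        H=c["hand_eye"];Rt=R.from_euler("xyz",obs["tcp_rot"],degrees=True).as_matrix()
        return c,Rt@H[:3,:3],obs["ee_pos"]+Rt@H[:3,3]
    return c,R.from_euler("xyz",c["orientation"],degrees=True).as_matrix(),c["origin"]
def plane(n,uv,z,obs=None):
    c,Rm,o=cam(n,obs);uv=np.atleast_2d(np.array(uv,float))
    d=(uv-[c["cx"],c["cy"]])/[c["fx"],c["fy"]];s=d.copy()
    for _ in range(5): s=d/(1+c["k1"]*(s**2).sum(1,keepdims=True))
    w=np.c_[s,np.ones(len(s))]@Rm.T
    return o+w*((z-o[2])/w[:,2])[:,None]
def proj(n,P,obs=None):
    c,Rm,o=cam(n,obs);p=(np.atleast_2d(P)-o)@Rm;s=p[:,:2]/p[:,2:]
    return s*(1+c["k1"]*(s**2).sum(1,keepdims=True))*[c["fx"],c["fy"]]+[c["cx"],c["cy"]]
E
python3 - <<'E'
import cv2,numpy as np
from h import *
t=cv2.imread("pics/top0.png");s=cv2.imread("pics/scene0.png")
f=lambda im,u,v,w,h:cv2.resize(im[v:v+h,u:u+w],(400,300),interpolation=cv2.INTER_CUBIC)
a=np.vstack([np.hstack([f(t,170,190,80,60),f(t,318,188,80,60)]),np.hstack([f(s,293,154,80,60),f(s,164,195,112,84)])])
cv2.imwrite("pics/crops.png",cv2.convertScaleAbs(a,alpha=1.5))
for nm,(u,v,w,h),z in(("short",(185,190,50,60),.08),("long",(325,178,65,80),.096)):
    g=t[v:v+h,u:u+w]; m=(g.min(2)>110).astype(np.uint8)
    m=cv2.morphologyEx(m,cv2.MORPH_CLOSE,np.ones((7,7)))
    c=max(cv2.findContours(m,0,2)[0],key=cv2.contourArea)+[u,v]
    b=cv2.boxPoints(cv2.minAreaRect(c));P=plane("top",b,z)
    print(nm,b.round(1).tolist(),P.round(3).tolist(),np.linalg.norm(np.diff(P,axis=0),axis=1).round(3),P.mean(0).round(3))
for nm,uv,z in(("vial",(286,227),.055),("dish",(286,283),.02),("bottle",(278,131),.15),("full",(368,138),.08),("tip",(206,133),.07)):print(nm,plane("top",uv,z).round(3))
E
```

```text
short [[191.0, 203.3000030517578], [207.6999969482422, 195.1999969482422], [226.0, 233.0], [209.3000030517578, 241.10000610351562]] [[0.582, 0.25, 0.08], [0.604, 0.207, 0.08], [0.505, 0.157, 0.08], [0.484, 0.199, 0.08]] [0.048 0.111 0.048] [0.544 0.203 0.08 ]
long [[336.20001220703125, 242.1999969482422], [358.29998779296875, 185.39999389648438], [378.3999938964844, 193.1999969482422], [356.29998779296875, 250.0]] [[0.483, -0.128, 0.096], [0.632, -0.186, 0.096], [0.612, -0.238, 0.096], [0.463, -0.18, 0.096]] [0.16  0.056 0.16 ] [ 0.548 -0.183  0.096]
vial [[0.525 0.001 0.055]]
dish [[ 0.378 -0.001  0.02 ]]
bottle [[0.759 0.024 0.15 ]]
full [[ 0.764 -0.215  0.08 ]]
tip [[0.774 0.218 0.07 ]]
```

View pics/crops.png

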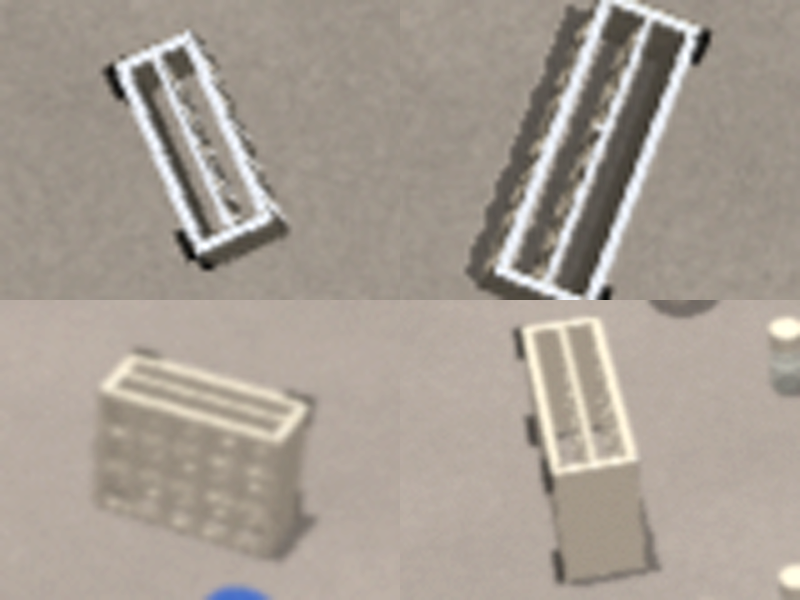

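Holed faces of both racks point inward, towards the vial. The feet are on the outer sides: short on the left (+y), long on the right (−y). So long is pushed along (−.36,−.93) and short along (−.45,+.89), with tool yaw set to −21.3° and +26.8°. I'll start with the long rack, at E=(.5575,−.157).

Call:
{"fn": "send_rows", "kwargs": {
  "linear": [
    [0, 0, 0],
    [0, 0, 0],
    [0, 0, 0],
    [0, 0, 0],
    [0.018, -0.039, 0],
    [0.018, -0.039, 0],
    [0.018, -0.039, 0],
    [0.018, -0.039, 0]
  ],
  "twist": [
    [0, 0, 0.9],
    [0, 0, 0.9],
    [0, 0, 0.9],
    [0, 0, 0.9],
    [0, 0, 0],
    [0, 0, 0],
    [0, 0, 0],
    [0, 0, 0]
  ],
  "gripper": [0, 0, 0, 0, 0, 0, 0, 0],
  "grip_force": 40
}}

```text
time: 1.1
ee_pos: [0.2633, -0.4122, 0.245]
tcp_rot: [-180.0, 0.0, -21.4]
wrist_force: [0.2, -0.6, -0.0]
opening: 0.0
grasp_force: 0.0
```

Call:
{"fn": "send_rows", "kwargs": {
  "linear": [
    [0.018, -0.039, 0],
    [0.018, -0.039, 0],
    [0.018, -0.039, 0],
    [0.018, -0.039, 0],
    [0.018, -0.039, 0],
    [0.018, -0.039, 0],
    [0.018, -0.039, 0],
    [0.018, -0.039, 0]
  ],
  "twist": [
    [0, 0, 0],
    [0, 0, 0],
    [0, 0, 0],
    [0, 0, 0],
    [0, 0, 0],
    [0, 0, 0],
    [0, 0, 0],
    [0, 0, 0]
  ],
  "gripper": [0, 0, 0, 0, 0, 0, 0, 0]
}}

```text
time: 2.1
ee_pos: [0.5073, -0.1847, 0.245]
tcp_rot: [-179.5, 0.0, -20.3]
wrist_force: [0.1, -1.1, 0.7]
opening: 0.0001
grasp_force: 0.0
```

Call:
{"fn": "send_rows", "kwargs": {
  "linear": [
    [0.018, -0.039, 0],
    [0.018, -0.039, 0],
    [0, 0, 0],
    [0, 0, 0]
  ],
  "twist": [
    [0, 0, 0],
    [0, 0, 0],
    [0, 0, 0],
    [0, 0, 0]
  ],
  "gripper": [0, 0, 0, 0]
}}

```text
time: 2.6
ee_pos: [0.5545, -0.1604, 0.2462]
tcp_rot: [-177.9, 0.1, -17.0]
wrist_force: [-0.8, 0.5, 0.0]
opening: -0.0001
grasp_force: 0.0
```

```bash
python3 - <<'E'
from workcell import bot,camera
import cv2
o=bot.get_obs();print(o["q"].round(2),o["qd"].round(2),o["ee_pos"],o["tcp_rot"])
im=camera("wrist");cv2.imwrite("pics/w1.png",im[:,:,::-1])
E
```

```text
[-17.1    8.89  14.45  95.65   2.06 179.94] [-0.52 -0.79 -0.26  0.05  0.04 -0.09] [ 0.55453645 -0.16036676  0.24617825] [-1.77940709e+02  7.80247193e-02 -1.70393922e+01]
```

View pics/w1.png

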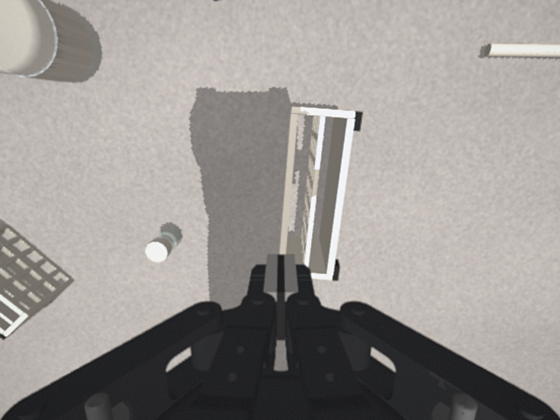

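The wrist view shows the long rack at (320,195), with its feet on the right (360,120)/(335,270) and the vial at (158,250). Joint 6 hit 180°, so I'll turn by +86° to yaw 68.7 and push along tool −x instead.

Call:
{"fn": "send_rows", "kwargs": {
  "linear": [
    [0, 0, 0],
    [0, 0, 0],
    [0, 0, 0],
    [0, 0, 0],
    [0, 0, 0],
    [0, 0, 0],
    [0, 0, 0],
    [0, 0, 0]
  ],
  "twist": [
    [-0.206, 0, 0],
    [0, 0, -1.0],
    [0, 0, -1.0],
    [0, 0, -1.0],
    [0, 0, -1.0],
    [0, 0, -1.0],
    [0, 0, -1.0],
    [0, 0, -1.0]
  ],
  "gripper": [0, 0, 0, 0, 0, 0, 0, 0]
}}

```text
time: 3.65
ee_pos: [0.5532, -0.1651, 0.2468]
tcp_rot: [-180.0, -0.1, 53.7]
wrist_force: [0.8, 0.1, -0.3]
opening: -0.0003
grasp_force: 0.0
```

Call:
{"fn": "send_rows", "kwargs": {
  "linear": [
    [0, 0, 0],
    [0, 0, 0],
    [0.02, 0.001, 0],
    [0.02, 0.001, 0],
    [0, 0, 0],
    [0, 0, 0]
  ],
  "twist": [
    [0, 0, -1.0],
    [0, 0, -0.57],
    [0, 0, 0],
    [0, 0, 0],
    [0, 0, 0],
    [0, 0, 0]
  ],
  "gripper": [0, 0, 0, 0, 0, 0]
}}

```text
time: 4.4
ee_pos: [0.5699, -0.1275, 0.2466]
tcp_rot: [-180.0, -0.2, 69.1]
wrist_force: [0.4, 1.0, 0.2]
opening: 0.0001
grasp_force: 0.0
```

```bash
python3 - <<'E'
from workcell import bot,camera
from h import *
o=bot.get_obs();im=camera("wrist")[:,:,::-1].copy()
for P in(([.483,-.128,.096],[.632,-.186,.096]),([.5575,-.157,.084],[.5575,-.157,.096]),([.463,-.18,.096],[.612,-.238,.096])):
    a,b=proj("wrist",P,o).round().astype(int);cv2.line(im,tuple(map(int,a)),tuple(map(int,b)),(0,0,255),1)
cv2.imwrite("pics/w2.png",im)
E
```

```text
(no output)
```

View pics/w2.png

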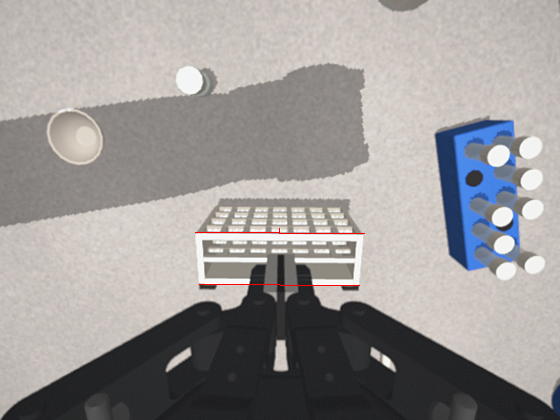

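Projected edges line up with the real rack: the top-face edge at row 233 and the push point at (279,233). Next I descend beside the holed face.

Call:
{"fn": "send_rows", "kwargs": {
  "linear": [
    [0, 0, 0.03],
    [0, 0, 0.03],
    [0, 0, 0.03],
    [0, 0, 0.03],
    [0, 0, 0.029],
    [-0.005, 0, 0],
    [-0.005, 0, 0],
    [0, 0, 0]
  ],
  "twist": [
    [0, 0, 0.04],
    [0, 0, 0],
    [0, 0, 0],
    [0, 0, 0],
    [0, 0, 0],
    [0, 0, 0],
    [0, 0, 0],
    [0, 0, 0]
  ],
  "gripper": [0, 0, 0, 0, 0, 0, 0, 0]
}}

```text
time: 5.45
ee_pos: [0.5668, -0.1375, 0.0993]
tcp_rot: [179.9, -0.2, 68.7]
wrist_force: [-0.6, -0.4, 0.7]
opening: 0.0001
grasp_force: 0.0
```

Call:
{"fn": "send_rows", "kwargs": {
  "linear": [
    [-0.002, 0, 0],
    [-0.002, 0, 0],
    [-0.002, 0, 0],
    [0, 0, 0]
  ],
  "twist": [
    [0, 0, 0],
    [0, 0, 0],
    [0, 0, 0],
    [0, 0, 0]
  ],
  "gripper": [0, 0, 0, 0]
}}

```text
time: 5.95
ee_pos: [0.564, -0.1424, 0.0976]
tcp_rot: [-180.0, -0.2, 68.7]
wrist_force: [0.1, 0.8, -0.0]
opening: 0.0004
grasp_force: 0.0
```

Call:
{"fn": "send_rows", "kwargs": {
  "linear": [
    [-0.002, 0, 0],
    [-0.002, 0, 0],
    [-0.002, 0, -0.001],
    [0, 0, 0]
  ],
  "twist": [
    [0, 0, 0],
    [0, 0, 0],
    [0, 0, 0],
    [0, 0, 0]
  ],
  "gripper": [0, 0, 0, 0]
}}

```text
time: 6.45
ee_pos: [0.5619, -0.1481, 0.0987]
tcp_rot: [-180.0, -0.2, 68.7]
wrist_force: [0.7, 0.8, -0.1]
opening: 0.0001
grasp_force: 0.0
```

Call:
{"fn": "send_rows", "kwargs": {
  "linear": [
    [-0.002, 0, 0],
    [-0.004, 0, -0.0025],
    [-0.004, 0, -0.0025],
    [-0.004, 0, -0.002],
    [-0.004, 0, -0.002],
    [-0.004, 0, -0.0018],
    [-0.004, 0, -0.0018],
    [0, 0, 0]
  ],
  "twist": [
    [0, 0, 0],
    [0, 0, 0],
    [0, 0, 0],
    [0, 0, 0],
    [0, 0, 0],
    [0, 0, 0],
    [0, 0, 0],
    [0, 0, 0]
  ],
  "gripper": [0, 0, 0, 0, 0, 0, 0, 0]
}}

```text
time: 7.45
ee_pos: [0.5524, -0.1725, 0.1113]
tcp_rot: [-180.0, -0.2, 68.7]
wrist_force: [-0.1, 0.6, 0.5]
opening: -0.0001
grasp_force: 0.3
```

```bash
python3 - <<'E'
from workcell import bot,camera
import cv2,numpy as np
s=camera("scene")[:,:,::-1];t=camera("wrist")[:,:,::-1]
a=cv2.resize(s[150:300,130:330],(400,300));cv2.imwrite("pics/m1.png",np.hstack([a,cv2.resize(t,(400,300))]))
print(bot.get_obs()["wrist_force"])
E
```

```text
[0.45418946 1.5513022  0.83489851]
```

View pics/m1.png

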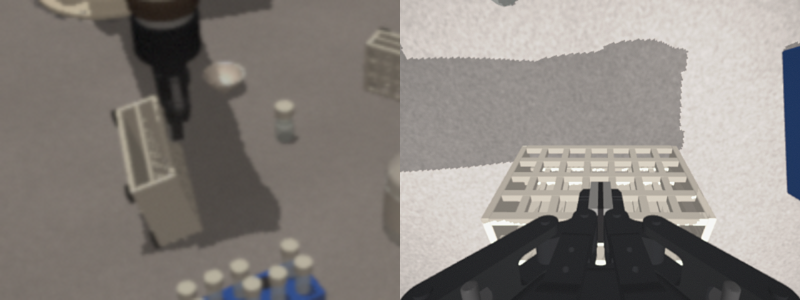

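The left half shows the long rack leaning onto its foot edge, about 15° over, at (160,190). The fingertips are still below the upper edge and it isn't sliding, so I continue along the arc.

Call:
{"fn": "send_rows", "kwargs": {
  "linear": [
    [-0.004, 0, -0.0014],
    [-0.004, 0, -0.0014],
    [-0.0045, 0, -0.001],
    [-0.0045, 0, -0.001],
    [-0.0045, 0, -0.0006],
    [-0.0045, 0, -0.0006],
    [-0.0045, 0, -0.0003],
    [-0.0045, 0, -0.0002]
  ],
  "twist": [
    [0, 0, 0],
    [0, 0, 0],
    [0, 0, 0],
    [0, 0, 0],
    [0, 0, 0],
    [0, 0, 0],
    [0, 0, 0],
    [0, 0, 0]
  ],
  "gripper": [0, 0, 0, 0, 0, 0, 0, 0]
}}

```text
time: 8.55
ee_pos: [0.5396, -0.2051, 0.1174]
tcp_rot: [-180.0, -0.2, 68.7]
wrist_force: [0.3, 0.7, -0.5]
opening: -0.0001
grasp_force: 0.0
```

Call:
{"fn": "send_rows", "kwargs": {
  "linear": [
    [-0.003, 0, 0],
    [0, 0, 0],
    [0, 0, 0],
    [0, 0, 0]
  ],
  "twist": [
    [0, 0, 0],
    [0, 0, 0],
    [0, 0, 0],
    [0, 0, 0]
  ],
  "gripper": [0, 0, 0, 0]
}}

```text
time: 9.05
ee_pos: [0.5387, -0.2075, 0.1174]
tcp_rot: [-180.0, -0.2, 68.7]
wrist_force: [-0.1, 0.2, 0.0]
opening: 0.0
grasp_force: 0.0
```

```bash
python3 - <<'E'
from workcell import bot,camera
import cv2,numpy as np
s=camera("scene")[:,:,::-1];t=camera("wrist")[:,:,::-1]
a=cv2.resize(s[150:300,130:330],(400,300));cv2.imwrite("pics/m2.png",np.hstack([a,cv2.resize(t,(400,300))]))
o=bot.get_obs();print(o["wrist_force"],o["ee_pos"])
E
```

```text
[-0.00736806 -0.58947918  0.06194745] [ 0.53869917 -0.20749177  0.1174186 ]
```

View pics/m2.png

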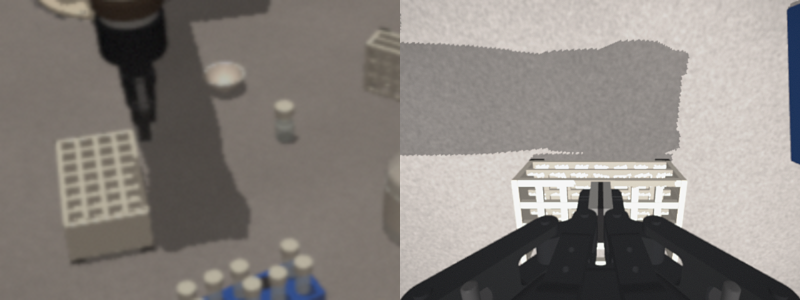

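Long rack is on its feet, holes up, at (105,195) in the left half, with the fingers clear. I'll rise and move to the short rack.

Call:
{"fn": "send_rows", "kwargs": {
  "linear": [
    [0, 0, -0.025],
    [0, 0, -0.05],
    [0, 0, -0.05],
    [0.0347, -0.0102, 0],
    [0.0347, -0.0102, 0],
    [0.0347, -0.0102, 0],
    [0.0347, -0.0102, 0],
    [0.0347, -0.0102, 0]
  ],
  "twist": [
    [0, 0, 0],
    [0, 0, 0],
    [0, 0, 0],
    [0, 0, 0],
    [0, 0, 0],
    [0, 0, 0],
    [0, 0, 0],
    [0, 0, 0]
  ],
  "gripper": [0, 0, 0, 0, 0, 0, 0, 0]
}}

```text
time: 10.15
ee_pos: [0.5541, -0.0266, 0.2432]
tcp_rot: [-180.0, -0.2, 68.7]
wrist_force: [0.3, 0.5, -0.7]
opening: -0.0
grasp_force: 0.0
```

Call:
{"fn": "send_rows", "kwargs": {
  "linear": [
    [0.0347, -0.0102, 0],
    [0.0347, -0.0102, 0],
    [0.0347, -0.0102, 0],
    [0.0347, -0.0102, 0],
    [0.0347, -0.0102, 0],
    [0, 0, 0],
    [0, 0, 0]
  ],
  "twist": [
    [0, 0, 0],
    [0, 0, 0],
    [0, 0, 0],
    [0, 0, 0],
    [0, 0, 0],
    [0, 0, -0.96],
    [0, 0, -0.96]
  ],
  "gripper": [0, 0, 0, 0, 0, 0, 0]
}}

```text
time: 11.02
ee_pos: [0.5695, 0.153, 0.2436]
tcp_rot: [180.0, -0.2, 88.3]
wrist_force: [0.3, 0.4, -0.3]
opening: -0.0002
grasp_force: 0.0
```

Call:
{"fn": "send_rows", "kwargs": {
  "linear": [
    [0, 0, 0],
    [0, 0, 0],
    [0, 0, 0],
    [0, 0, 0],
    [0, 0, 0]
  ],
  "twist": [
    [0, 0, -0.96],
    [0, 0, -0.96],
    [0, 0, -0.96],
    [0, 0, 0],
    [0, 0, 0]
  ],
  "gripper": [0, 0, 0, 0, 0]
}}

```text
time: 11.65
ee_pos: [0.5696, 0.1524, 0.2438]
tcp_rot: [179.9, -0.2, 116.5]
wrist_force: [0.1, -0.0, 0.8]
opening: -0.0001
grasp_force: 0.0
```

```bash
python3 - <<'E'
from workcell import bot,camera
from h import *
o=bot.get_obs();im=camera("wrist")[:,:,::-1].copy();print(o["ee_pos"],o["tcp_rot"],o["q"].round(1))
for P in(([.604,.207,.08],[.505,.157,.08]),([.5545,.182,.068],[.5545,.182,.08]),([.582,.25,.08],[.484,.199,.08])):
    a,b=proj("wrist",P,o).round().astype(int);cv2.line(im,tuple(map(int,a)),tuple(map(int,b)),(0,0,255),1)
cv2.imwrite("pics/w3.png",im)
E
```

```text
[0.56956806 0.15235063 0.24378155] [ 1.79874485e+02 -1.74576365e-01  1.16496914e+02] [14.9 10.4 16.  95.4  0.2 78.4]
```

View pics/w3.png

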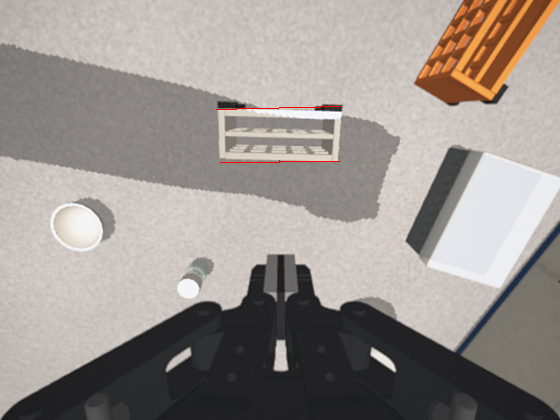

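Projected edges lie on the short white rack at (280,135), its holed face towards the fingers. The orange look-alike at (480,55) is clear of where it will fall. Descending and approaching along +x.

Call:
{"fn": "send_rows", "kwargs": {
  "linear": [
    [0, 0, 0.03],
    [0, 0, 0.035],
    [0, 0, 0.035],
    [0, 0, 0.035],
    [0, 0, 0.028],
    [0.005, 0, 0],
    [0.005, 0, 0],
    [0.003, 0, 0]
  ],
  "twist": [
    [0, 0, -0.03],
    [0, 0, 0],
    [0, 0, 0],
    [0, 0, 0],
    [0, 0, 0],
    [0, 0, 0],
    [0, 0, 0],
    [0, 0, 0]
  ],
  "gripper": [0, 0, 0, 0, 0, 0, 0, 0]
}}

```text
time: 12.7
ee_pos: [0.5644, 0.1652, 0.0825]
tcp_rot: [179.7, -0.2, 117.0]
wrist_force: [0.2, -0.1, -0.0]
opening: 0.0001
grasp_force: 0.0
```

Call:
{"fn": "send_rows", "kwargs": {
  "linear": [
    [0.002, 0, 0],
    [0.002, 0, 0],
    [0.002, 0, 0],
    [0.002, 0, 0],
    [0, 0, 0]
  ],
  "twist": [
    [0, 0, 0],
    [0, 0, 0],
    [0, 0, 0],
    [0, 0, 0],
    [0, 0, 0]
  ],
  "gripper": [0, 0, 0, 0, 0]
}}

```text
time: 13.32
ee_pos: [0.5601, 0.1717, 0.0808]
tcp_rot: [179.9, -0.2, 117.0]
wrist_force: [0.4, 0.2, -0.8]
opening: -0.0001
grasp_force: 0.0
```

Call:
{"fn": "send_rows", "kwargs": {
  "linear": [
    [0.002, 0, 0],
    [0.003, 0, -0.002],
    [0.003, 0, -0.002],
    [0.003, 0, -0.0018],
    [0.0035, 0, -0.0017],
    [0.0035, 0, -0.0015],
    [0.0035, 0, -0.0015],
    [0, 0, 0]
  ],
  "twist": [
    [0, 0, 0],
    [0, 0, 0],
    [0, 0, 0],
    [0, 0, 0],
    [0, 0, 0],
    [0, 0, 0],
    [0, 0, 0],
    [0, 0, 0]
  ],
  "gripper": [0, 0, 0, 0, 0, 0, 0, 0]
}}

```text
time: 14.32
ee_pos: [0.5503, 0.191, 0.0916]
tcp_rot: [179.9, -0.2, 117.0]
wrist_force: [0.3, -0.6, -0.3]
opening: -0.0
grasp_force: 0.3
```

```bash
python3 - <<'E'
from workcell import bot,camera
import cv2,numpy as np
s=camera("scene")[:,:,::-1];t=camera("wrist")[:,:,::-1]
a=cv2.resize(s[110:260,240:440],(400,300));cv2.imwrite("pics/m3.png",np.hstack([a,cv2.resize(t,(400,300))]))
o=bot.get_obs();print(o["wrist_force"],o["ee_pos"])
E
```

```text
[-0.53174003 -1.13067413  1.04427096] [0.55038179 0.19071322 0.09140148]
```

View pics/m3.png

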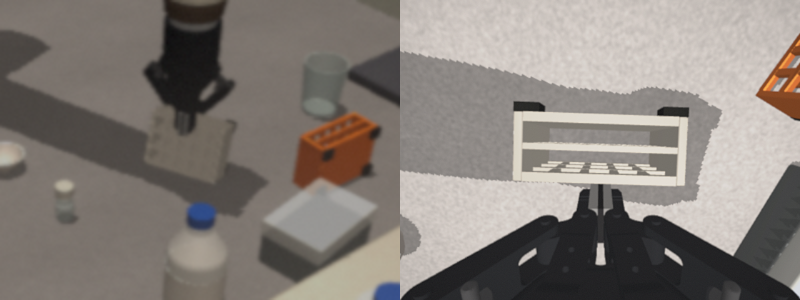

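The short rack is tilting evenly: left half at (190,145), fingertips at (185,125) and its edge square to the tool. I continue along the arc.

Call:
{"fn": "send_rows", "kwargs": {
  "linear": [
    [0.0035, 0, -0.0012],
    [0.0035, 0, -0.0012],
    [0.0035, 0, -0.0009],
    [0.0035, 0, -0.0009],
    [0.0037, 0, -0.0006],
    [0.0037, 0, -0.0005],
    [0.0037, 0, -0.0003],
    [0.0037, 0, -0.0002]
  ],
  "twist": [
    [0, 0, 0],
    [0, 0, 0],
    [0, 0, 0],
    [0, 0, 0],
    [0, 0, 0],
    [0, 0, 0],
    [0, 0, 0],
    [0, 0, 0]
  ],
  "gripper": [0, 0, 0, 0, 0, 0, 0, 0]
}}

```text
time: 15.42
ee_pos: [0.5372, 0.2166, 0.0973]
tcp_rot: [179.9, -0.2, 117.0]
wrist_force: [-0.7, 0.4, 0.4]
opening: 0.0001
grasp_force: 0.0
```

Call:
{"fn": "send_rows", "kwargs": {
  "linear": [
    [0.003, 0, 0],
    [0, 0, 0],
    [0, 0, 0],
    [0, 0, 0],
    [0, 0, 0]
  ],
  "twist": [
    [0, 0, 0],
    [0, 0, 0],
    [0, 0, 0],
    [0, 0, 0],
    [0, 0, 0]
  ],
  "gripper": [0, 0, 0, 0, 0]
}}

```text
time: 16.05
ee_pos: [0.536, 0.219, 0.0973]
tcp_rot: [179.9, -0.2, 117.0]
wrist_force: [-0.1, 0.3, 0.1]
opening: -0.0001
grasp_force: 0.0
```

Call:
{"fn": "send_rows", "kwargs": {
  "linear": [
    [0, 0, -0.02],
    [0, 0, -0.05],
    [0, 0, -0.05],
    [-0.04, 0, -0.03],
    [-0.04, 0, 0],
    [-0.04, 0, 0],
    [-0.04, 0, 0],
    [0, 0, 0]
  ],
  "twist": [
    [0, 0, 0],
    [0, 0, 0],
    [0, 0, 0],
    [0, 0, 0],
    [0, 0, 0],
    [0, 0, 0],
    [0, 0, 0],
    [0, 0, 0]
  ],
  "gripper": [0, 0, 0, 0, 0, 0, 0, 0]
}}

```text
time: 17.05
ee_pos: [0.6093, 0.0736, 0.2463]
tcp_rot: [179.9, -0.2, 116.8]
wrist_force: [-0.9, 0.6, 0.4]
opening: -0.0
grasp_force: 0.0
```

```bash
python3 - <<'E'
from workcell import bot,camera
import cv2,numpy as np
s=camera("scene")[:,:,::-1];t=camera("top")[:,:,::-1]
cv2.imwrite("pics/m4.png",np.hstack([cv2.resize(s[100:370,80:440],(400,300)),cv2.resize(t[80:350,60:420],(400,300))]))
E
```

```text
(no output)
```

View pics/m4.png

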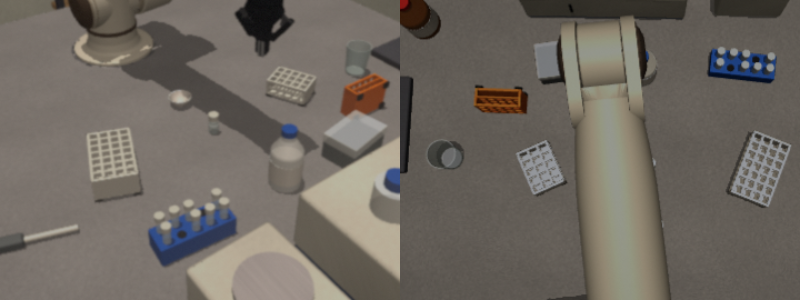

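Both racks stand on their feet, holes up: long at (112,162) and short at (292,85) in the left half. The vial, dish, bottle, orange rack and the rest look undisturbed, and the arm is clear.

```bash
python3 -c "
from workcell import ticket
print(ticket.job_done())"
```

```text
the job is handed in; nothing more can be done
None
```

Both white racks were tipped back onto their feet, holes up, where they lay; nothing else looked disturbed, and I handed the job in with the arm clear at about 17 s.

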